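Roll a test bar onto the index line and strap it down

ROBOT

A 6-joint arm with a two-finger parallel gripper is mounted at the origin on a cart in front of the work surface, level with it; the furniture and walls round the work are solid. World frame = base frame: x ahead of the robot, y to its left, z up, the work surface at z = 0. Lengths are in m, angles in rad, forces in N, time in s.
With the tool pointing down it reaches from about 0.425 to 0.95 m from the base axis. Payload 3.5 kg.
Tool frame: the origin (TCP) lies at the very end of the fingers, on their centre line; the grasp point (between the pads) lies ctrl.grip_point_offset behind it (ctrl.grip_point_offset is the distance from the TCP to the grasp point, in m); z points along the fingers, y is the direction in which the jaws open and shut (so a half turn about z gives the same grasp; the last joint's range is limited). The gripper opens to 85 mm and grips with 20 to 120 N. Pads are 22 mm wide; open, the fingers measure 114 mm over their backs; the gripper's body (76 mm by 85 mm) begins 54 mm behind the grasp point. The pads swing forward as they close: fully open they stand 13 mm farther back than shut.
Start: joints at [1.128, 0.286, 1.577, -0, 1.279, -0.15], TCP at [0.195, 0.646, 0.231] pointing down, gripper open.
Joint ranges: [-2.77, 2.77], [-0.9, 2.22], [0.21, 2.48], [-1.53, 4.67], [0.24, 2.81], [-2.84, 2.84]. Speed limits (rad/s): [2.79, 2.79, 3.14, 3.14, 3.14, 3.14].

INTERFACE

Orientations are given as a unit quaternion [x, y, z, w].
In Python, from plant import ctrl gives the robot as it stands.
- The arm moves only by the tool servo_tool, never from a script. Its argument "increments" is a list of rows, each a list of 5 numbers: the opening, from 0 (shut) to 1 (fully open), then the shift along the world's x, y, z in units of 40 mm (1.0 is 40 mm), then the turn about the world's z in units of 5 degrees (1.0 is 5 degrees). A call has exactly 10 rows; each row is the pose to reach, as a shift and turn from the pose measured when the call began; what a row does not reach only later rows make up. A row lasts 1/12 s, in which the tool goes at most 41.7 mm and 7.16 degrees, less where a joint would pass 70% of its speed; a pose out of reach is approached as far as the arm can. A call with a gripper value outside its range is refused whole. The fingers move at their own pace and stop on an object; "grip_force" is the grip in N (left out, the last holds). Time passes only in rows, so rows that repeat a pose let the fingers close, or fill a call up. It gives the time, the measured TCP pose, the force and the opening at its end, in the units of the state.
- ctrl.get_state(): the state, without advancing time (a new reading comes with each control period).
- ctrl.read_camera(name): name is "scene" or "top"; returns a dict with "frame" (384x512x3 uint8, red, green, blue), "K" (3x3 intrinsics, pixels), "extrinsics" (4x4, takes a point from camera to world coordinates). Camera axes: x right, y down, z forward; pixel columns grow to the right and rows downward; lengths in m; the calibration is good to about 2 mm. A picture is of the moment at which its call begins. There is no depth.
- ctrl.sign_off(): hands the job in, once; it reports no verdict.
Trained networks look in a picture, given as the dict that the camera call returned (one of the last four; its "shot" number tells which), for a name from the list of things; names that differ only in an ending like _2 or _b are one class to them, and where a whole thing is asked for, a point or a joint stands for the part that bears it (a point fixed in the world has none). Each returns a list of dicts, best first, with "conf" (0 to 1); they miss things now and then, are a little off and sometimes report something else, mostly with a low value. They report only what shows in the picture. A call takes as long as a camera call. They do not tell look-alikes from the thing itself.
- ctrl.masks_of(picture, query): "region" (384x512 bool, what is visible of it) and "extent" ([left, top, right, bottom] in pixels, round what is visible of it).
- ctrl.landmark_of(picture, query): "centre" ([row, column] in pixels: a listed point, or the origin of a listed thing).
The state is a dict: "time": time; "qpos": joint angles; "dq": joint speeds; "joint_efforts": joint torques, N m; "eef_pos": TCP position; "tcp_rot": TCP orientation; "contact_force": force on the tool from outside, world axes, zero at the start; "wrist_torque": the same for the moment, N m; "opening": opening from 0.0 (shut) to 1.0 (fully open).
Only numpy, scipy, OpenCV 4.12 (cv2) and the standard library are available. Lean on these libraries where they do the work, as an engineer would, in place of code of your own. Each camera call takes 0.05 s, during which the arm holds its last target. There are 200 camera calls.

TASK

Roll the ground steel test bar along the inspection bed, pushing it with the fingertips, until it lies still and square on the long index line; roll it there on the bed, do not slide it or pick it up. Then push the hinged hold-down strap over with a fingertip and press it fully home on the bar, so that the bar is held on the line, and leave the other things on the worktop alone.

Things in the scene. Friction and masses are not known exactly. Their poses are not given: they have to be found in the camera images.
- inspection_bed: Flat grey metal plate fixed to the worktop, 200 (its x) x 160 (y) x 12 mm. Origin: centre of its underside, z up. The bar rolls along x on its top, 12 mm up. Low strips 4 mm high, 7 mm wide close the ends at x = +-95.5 mm. At x 45, y 70 mm stands the strap's hinge: a foot 40 (x) x 24 (y) x 5 mm, two lugs to 35 mm above the top. A 5 mm scale runs along the edge y = -78 mm.
- line_mid (a point): Middle of the index line, on the bed's top: a dark scribed line 148 mm long, 1.4 mm wide, along the bed's y at bed x = +45 mm (axes as the bed's). The bar is on the line when its axis is right above it.
- test_bar: Polished steel cylinder, 25 mm across, 100 mm long, 0.25 to 0.47 kg, lying across the bed 65 to 115 mm from the line, on its -x side. Origin: its centre, 12.5 mm above the bed's top; own y along its axis. Friction about 0.2: a fingertip pushing its side, up to 5 mm above its axis, rolls it; higher, it may ride up over the bar. At 20 mm/s or less it coasts under 2 mm. It starts up to 0.05 rad out of square with the line, and keeps that as it rolls unless turned.
- strap (a joint): Hinge angle of the steel hold-down strap, rad: 0 = shut, level, seated on a bar that is on the line; pi/2 = upright; 1.85 to 2.1 at the start, leaning outwards (to the bed's +y); stop at 2.15. A stiff hinge: it stays where it is left, at any angle, and gives way to 1 or 2 N near its end.
- strap_hinge (a point): Middle of the strap's hinge axis, at bed x 45, y 70 mm, 28 mm above the bed's top; axes as the bed's. The axis runs along the bed's x, so the strap swings in the y-z plane above the index line; shut, it points from here to the bed's -y. From the hinge out: arm 18 mm wide, saddle from 22 to 58 mm, tab to 74 mm.
- saddle (a point): Middle of the saddle's upper face, on the strap, 40 mm from the hinge axis: a place to press it down; when shut it is 31 mm above the bed's top. The saddle is flat, 39.5 mm wide, 36 mm long, 6 mm thick; under it a cheek on each side, 8 mm deep, 31.5 mm apart, straddles the bar with 3 mm to spare each side. With the bar over 5 mm off the line a cheek lands on it and the strap stays up.
- strap_tab (a point): Thumb tab at the strap's free end, 62 mm from the hinge axis, 22 mm wide, tilted up by 0.35 rad from the saddle's plane (outwards while the strap stands open).
- vial: Bystander: small capped sample vial, 22 mm across, 54 mm high, standing to the left of the bed. Origin: centre of its underside.
- petri: Bystander: round clear dish, 62 mm across, 15 mm high, to the right of the bed. Origin: centre of its underside.
- bushing: Bystander: flanged bronze bushing, 32 mm across, 24 mm high, to the right of the bed. Origin: centre of its underside.
Things that resemble listed ones, but are neither listed nor needed, are in the scene too. Of the things shaped like the test_bar, the steel one is meant.

How it is judged:
By the outcome, as a careful person would: the job done as asked, in the order asked, and still so for the second after the job is handed in, with the robot touching nothing.
It also fails if it takes over 58 s, if anything falls off the work surface, if the arm or the gripper's body presses on something with over 40 N, if the wrist force passes 120 N, or if a joint passes its speed limit or range.

## Working session

There is one attempt and no reset: what is moved stays moved. The work goes in short steps, Python scripts to look and compute and a tool call to move; the robot and the scene stay as the last step left them, time stands still between calls to the robot, and variables do not carry over. Pictures are saved under pics/ and viewed, about 8 in all and at most 12, crops included, and the job is handed in when it is done.

Besides the shell and the picture viewer there is one more tool, called after "Emit:" as name(argument=value, ...) on one line, values as JSON. servo_tool: Moves the arm, as the interface text tells. Its arguments: {"type":"object","properties":{"increments":{"type":"array"},"grip_force":{"type":"number"}},"required":["increments"]}

```bash
mkdir -p pics
cat > h.py <<'E'
import numpy as np, cv2
from plant import ctrl
def shot(n,save=None):
    p=ctrl.read_camera(n)
    if save: cv2.imwrite('pics/'+save,cv2.cvtColor(p['frame'],cv2.COLOR_RGB2BGR))
    return p
def w(p,rc,z):
    K,E=np.array(p['K']),np.array(p['extrinsics'])
    d=E[:3,:3]@np.linalg.solve(K,[rc[1],rc[0],1.]);o=E[:3,3]
    return o+d*(z-o[2])/d[2]
def px(p,X):
    K,E=np.array(p['K']),np.array(p['extrinsics'])
    c=K@(E[:3,:3].T@(np.array(X)-E[:3,3]));return c[:2]/c[2]
E
python3 - <<'E'
from h import *
s=ctrl.get_state();print(s, ctrl.grip_point_offset)
H=dict(inspection_bed=0,line_mid=.012,test_bar=.0245,strap_hinge=.04,saddle=.08,strap_tab=.1,vial=0,petri=0,bushing=0)
ims=[]
for n in('top','scene'):
    p=shot(n,n+'0.png');print(n,np.array(p['extrinsics'])[:3,3].round(3))
    for q,z in H.items():
        for r in ctrl.landmark_of(p,q)[:3]: print(q,np.round(r['centre'],1),round(r['conf'],2),w(p,r['centre'],z).round(4))
E
```

```text
{'time': 0.0, 'qpos': array([ 1.12799761e+00,  2.87178742e-01,  1.57816402e+00,  2.90874157e-05,
        1.27858430e+00, -1.49965355e-01]), 'dq': array([ 0.00068121,  0.00020369, -0.00126332, -0.00107232,  0.00029504,
        0.00029768]), 'joint_efforts': array([-5.09015408e-04, -4.05998254e+01, -2.92617077e+01, -1.33566555e-04,
        6.03321139e-03, -9.65547258e-06]), 'eef_pos': array([0.19451201, 0.64569161, 0.22994548]), 'tcp_rot': array([ 1.45898162e-01,  9.89298925e-01, -1.11224549e-03, -3.54210618e-04]), 'contact_force': array([ 0.2385929 , -0.5166284 ,  0.38047392]), 'wrist_torque': array([-0.03685526,  0.07091636,  0.02122166]), 'opening': 1.0031708989706551} 0.0187
top [0.394 0.005 1.458]
inspection_bed [182.5 233.8] 0.91 [0.5519 0.0684 0.    ]
line_mid [162.9 238.4] 0.77 [0.6124 0.0529 0.012 ]
test_bar [249.9 240.9] 0.74 [0.3405 0.0473 0.0245]
test_bar [199.3 229. ] 0.66 [0.497  0.0827 0.0245]
test_bar [155.8 300.2] 0.54 [ 0.6306 -0.1408  0.0245]
strap_hinge [156.4 216.2] 0.56 [0.6293 0.1204 0.04  ]
saddle [155.1 209.3] 0.48 [0.6268 0.1378 0.08  ]
saddle [172.7 333.3] 0.
[... 176 characters left out ...]
 ]
bushing [174.1 332.4] 0.5 [ 0.575  -0.2441  0.    ]
scene [ 0.025 -0.911  0.604]
inspection_bed [204.8 266.4] 0.79 [0.5571 0.0537 0.    ]
line_mid [201.4 281.4] 0.73 [0.5955 0.0299 0.012 ]
test_bar [197.4 245.7] 0.74 [0.5047 0.0869 0.0245]
test_bar [226.3 326. ] 0.49 [ 0.6124 -0.1682  0.0245]
test_bar [222.3 198.7] 0.47 [0.3297 0.023  0.0245]
strap_hinge [176.9 275.5] 0.73 [0.6385 0.1375 0.04  ]
saddle [167.3 277.1] 0.75 [0.6357 0.1223 0.08  ]
strap_tab [160.4 274.5] 0.51 [0.633  0.1337 0.1   ]
vial [177.3 276.3] 0.69 [0.6827 0.2076 0.    ]
vial [173.4 247.2] 0.58 [0.6118 0.2888 0.    ]
petri [271.  311.2] 0.63 [ 0.4897 -0.2782  0.    ]
bushing [252.  338.5] 0.47 [ 0.5912 -0.2499  0.    ]
```

```bash
sleep 4; ls pics
```

```text
scene0.png
top0.png
```

```bash
python3 -c "
import cv2
a=cv2.imread('pics/top0.png')[120:280,150:360];cv2.imwrite('pics/t0c.png',cv2.resize(a,None,fx=3.7,fy=3.7,interpolation=cv2.INTER_CUBIC))
a=cv2.imread('pics/scene0.png')[130:290,170:380];cv2.imwrite('pics/s0c.png',cv2.resize(a,None,fx=3.7,fy=3.7,interpolation=cv2.INTER_CUBIC))"
```

```text
(no output)
```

View pics/t0c.png

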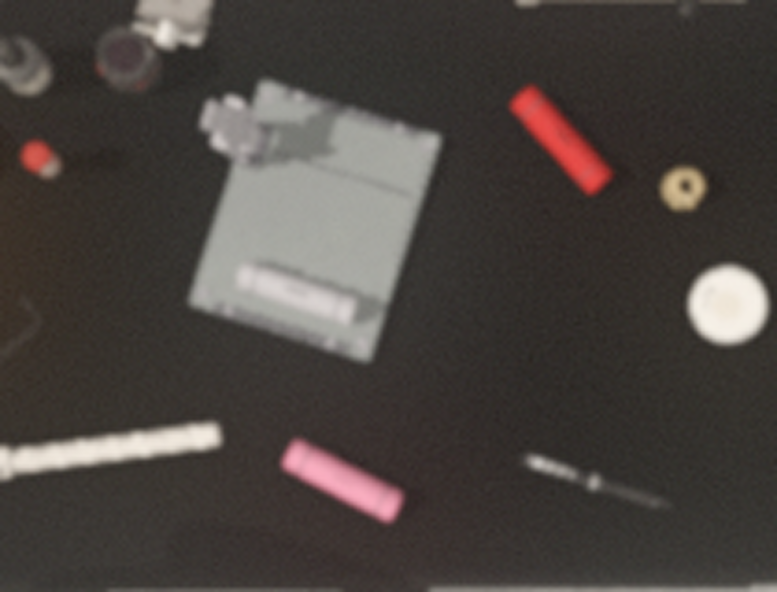

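View pics/s0c.png

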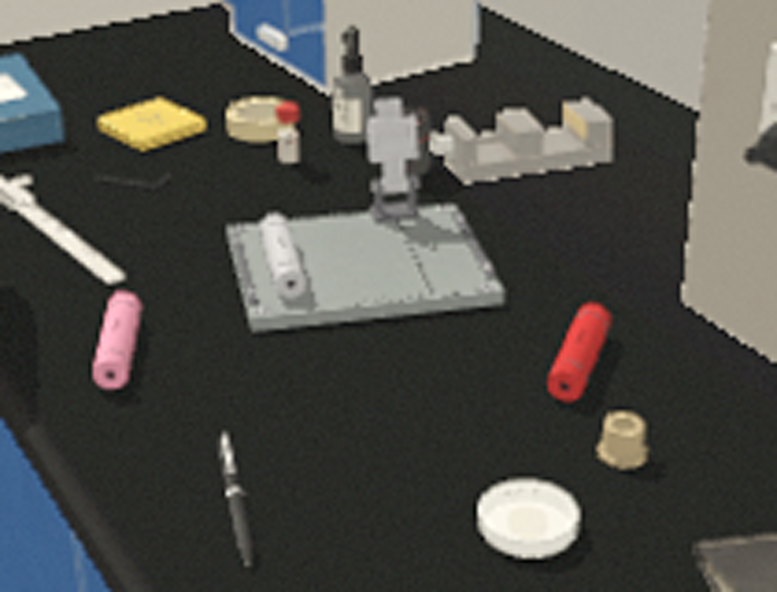

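The top view crop shows the bed with corners near (262,80), (440,135), (370,362) and (190,303). The steel bar is at (297,292), and the line runs (320,162) to (410,192). The strap leans out at (235,125). The red and pink cylinders are look-alikes. Next I'll fit the bed pose and the bar precisely.

```bash
cat >> h.py <<'E'
from scipy.optimize import least_squares
def bedfit(p):
    m=max(ctrl.masks_of(p,'inspection_bed'),key=lambda r:r['conf'])['region'].astype(np.uint8)
    for q in('test_bar',):
        for r in ctrl.masks_of(p,q):
            if r['conf']>.4 and (r['region']&cv2.dilate(m,np.ones((5,5)))).sum()>5: m|=r['region'].astype(np.uint8)
    return m
def bed2w(B,P):
    x,y,a=B;c,s=np.cos(a),np.sin(a);P=np.atleast_2d(P)
    return np.c_[x+c*P[:,0]-s*P[:,1],y+s*P[:,0]+c*P[:,1],P[:,2]]
def w2bed(B,P):
    x,y,a=B;c,s=np.cos(a),np.sin(a);d=np.array(P[:2])-[x,y]
    return np.array([c*d[0]+s*d[1],-s*d[0]+c*d[1]])
def bar(p,B):
    """steel bar axis from mask: bed x,y of centre, angle from bed y"""
    best=None
    for r in ctrl.masks_of(p,'test_bar'):
        v,u=np.nonzero(r['region'])
        if len(u)<20: continue
        c=w2bed(B,w(p,(v.mean(),u.mean()),.0245))
        if abs(c[0])<105 /1000 and abs(c[1])<.085:
            W=np.array([w2bed(B,w(p,(a,b),.0245)) for a,b in zip(v,u)])
            d=cv2.fitLine(W.astype(np.float32),cv2.DIST_L2,0,1e-6,1e-6).ravel()
            L=(W-W.mean(0))@d[:2]
            print('bar mask',r['conf'].__round__(2),'c(mm)',(c*1e3).round(1),'ang',round(float(np.arctan(-d[0]/d[1])),3),'len',(np.ptp(L)*1e3).round(1))
    for r in ctrl.landmark_of(p,'test_bar'):
        c=w2bed(B,w(p,r['centre'],.0245))
        if abs(c[0])<.105 and abs(c[1])<.085: print('bar lm',round(r['conf'],2),(c*1e3).round(1))
E
python3 - <<'E'
from h import *
Bs=[]
for n in('top','scene'):
    p=shot(n)
    m=cv2.GaussianBlur(p['frame'],(3,3),0).astype(int)
    M=bedfit(p); 
    cnt=max(cv2.findContours(M,0,1)[0],key=cv2.contourArea)
    if n=='top': print(cv2.minAreaRect(cnt), [w(p,(c[1],c[0]),.012).round(4)[:2] for c in cv2.boxPoints(cv2.minAreaRect(cnt))])
    # silhouette fit by rendering, 4x supersampled IoU
    Mb=cv2.resize(M,None,fx=4,fy=4,interpolation=cv2.INTER_NEAREST)
    C=[(sx*.1,sy*.08,z) for sx in(-1,1) for sy in(-1,1) for z in(0,.012)]
    from scipy.optimize import minimize
    def cost(B):
        q=np.array([px(p,X) for X in bed2w([B[0],B[1],B[2]],C)])
        h=cv2.convexHull(((q+.5)*4).astype(np.float32))
        R=np.zeros_like(Mb);cv2.fillConvexPoly(R,(h*16).round().astype(np.int32),1,shift=4)
        return (R!=Mb).sum()/1e3
    r=minimize(cost,[.552,.065,-.3],method='Nelder-Mead',options=dict(initial_simplex=[[.552,.065,-.3],[.562,.065,-.3],[.552,.075,-.3],[.552,.065,-.22]]))
    print(n,r.x.round(4),r.fun,M.sum()*16/1e3); Bs.append(r.x)
    bar(p,r.x)
    for q,z in(('line_mid',.012),('strap_hinge',.04)):
        for l in ctrl.landmark_of(p,q)[:1]: print(q,w2bed(r.x,w(p,l['centre'],z)).round(4))
    # overlay
    im=cv2.cvtColor(p['frame'],cv2.COLOR_RGB2BGR);im=cv2.resize(im,None,fx=4,fy=4,interpolation=cv2.INTER_CUBIC)
    def seg(a,b,col): 
        q=[tuple(int(t) for t in (px(p,X)+.5)*4) for X in bed2w(r.x,[a,b])];cv2.line(im,q[0],q[1],col,1)
    for s in(-1,1):
        seg((s*.1,-.08,.012),(s*.1,.08,.012),(0,0,255));seg((-.1,s*.08,.012),(.1,s*.08,.012),(0,0,255))
    seg((.045,-.074,.012),(.045,.074,.012),(0,255,0)); 
    c=((px(p,bed2w(r.x,[0,0,.012])[0])+.5)*4).astype(int)
    np.save(n+'B.npy',r.x)
    cv2.imwrite(f'pics/ov_{n}.png',im[c[1]-200:c[1]+200,c[0]-200:c[0]+200])
a=[cv2.imread(f'pics/ov_{n}.png') for n in('top','scene')];cv2.imwrite('pics/ov.png',np.hstack(a))
E
```

```text
((229.13978576660156, 177.8072967529297), (62.183624267578125, 63.28776931762695), 17.52556800842285) [array([0.5015, 0.2056]), array([0.692, 0.145]), array([ 0.6301, -0.0415]), array([0.4407, 0.0206])]
top [ 0.5612  0.0664 -0.3137] 3.806 52.384
bar mask 0.77 c(mm) [-64.4  -6.5] ang -0.014 len 98.3
bar lm 0.61 [-65.7  -5.8]
line_mid [0.0597 0.0024]
scene [ 0.5637  0.0667 -0.3186] 5.812 35.2
bar mask 0.74 c(mm) [-64.3 -12.6] ang -0.033 len 136.2
bar lm 0.66 [-58.   27.4]
line_mid [ 0.0473 -0.0104]
strap_hinge [0.0508 0.0694]
```

View pics/ov.png

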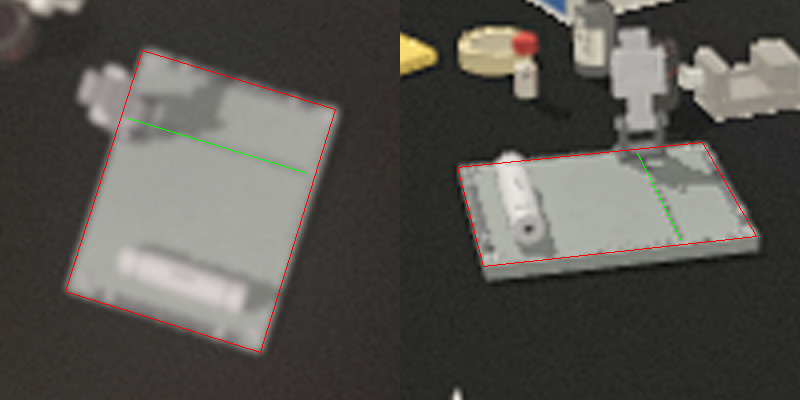

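The fit lies on the edges and the line in both views. The bed is at about (0.562, 0.0665) with yaw -0.315. The bar is at bed x≈-64, y≈-6 mm. Now I'll move behind the bar.

Emit:
servo_tool(increments=[[0.55,0.4,-0.8,0,-0.25],[0.55,0.86,-1.75,0,-0.25],[0.55,1.3,-2.65,0,-0.25],[0.55,1.75,-3.55,0,-0.25],[0.55,2.2,-4.45,0,-0.25],[0.55,2.64,-5.35,0,-0.25],[0.55,3.1,-6.25,0,-0.25],[0.55,3.54,-7.15,0,-0.25],[0.55,3.98,-8.05,0,-0.25],[0.55,4.4,-8.9,0,-0.25]])

```text
time: 2.53
eef_pos: [0.3713, 0.2884, 0.2317]
tcp_rot: [0.157, 0.988, 0.0, 0.001]
contact_force: [0.6, 0.8, 0.1]
opening: 0.549
```

Emit:
servo_tool(increments=[[0.55,0.44,-0.9,0,0],[0.55,0.88,-1.8,0,0],[0.55,1.32,-2.7,-0.3,0],[0.55,1.76,-3.6,-0.6,0],[0.55,2.2,-4.5,-1.0,0],[0.55,2.44,-4.95,-1.7,0],[0.55,2.44,-4.95,-2.4,0],[0.55,2.44,-4.95,-3.1,0],[0.55,2.44,-4.95,-3.8,0],[0.55,2.44,-4.95,-4.2,0]])

```text
time: 3.37
eef_pos: [0.467, 0.09, 0.0607]
tcp_rot: [0.157, 0.988, -0.0, -0.002]
contact_force: [-1.0, 0.1, 0.7]
opening: 0.551
```

Run:
```python
from h import *
p=shot('scene','s1.png');print(ctrl.get_state()['eef_pos'])
B=(.5622,.0665,-.315);print(w2bed(B,ctrl.get_state()['eef_pos']))
im=cv2.cvtColor(p['frame'],cv2.COLOR_RGB2BGR)[110:260,170:350]
cv2.imwrite('pics/s1c.png',cv2.resize(im,None,fx=4,fy=4,interpolation=cv2.INTER_CUBIC))
e=ctrl.get_state()['eef_pos'];print('tcp crop px',(px(p,e)-[170,110])*4)
```

```text
[0.46518747 0.09014605 0.05845679]
[-0.0995651 -0.0075735]
tcp crop px [250.98721453 319.78645304]
```

View pics/s1c.png

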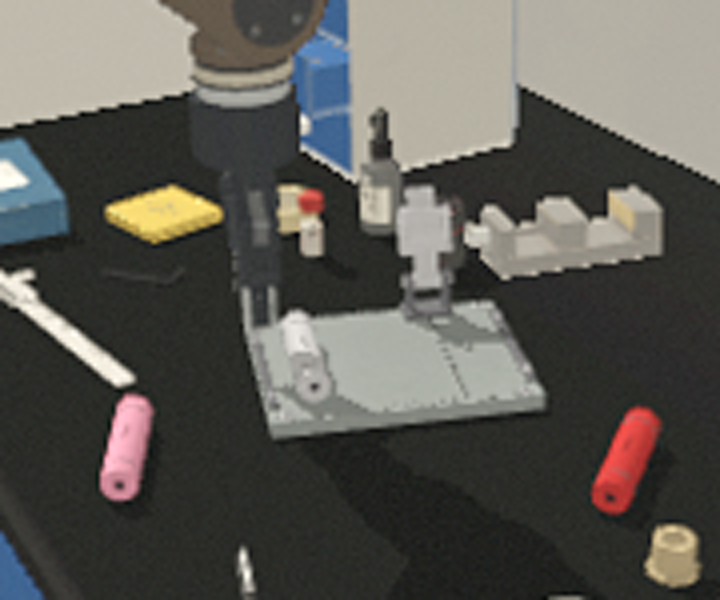

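Emit:
servo_tool(increments=[[0.55,0.05,0,-0.4,0],[0.55,0.1,0,-0.75,0],[0.55,0.1,0,-0.9,0],[0.55,0.1,0,-0.95,0],[0.55,0.1,0,-1.0,0],[0.55,0.1,0,-1.04,0],[0.55,0.1,0,-1.06,0],[0.55,0.1,0,-1.08,0],[0.55,0.1,0,-1.1,0],[0.55,0.1,0,-1.1,0]])

```text
time: 4.25
eef_pos: [0.4693, 0.0902, 0.0147]
tcp_rot: [0.157, 0.988, -0.0, -0.004]
contact_force: [-0.1, 0.4, 0.1]
opening: 0.55
```

Run:
```python
from h import *
p=shot('scene');s=ctrl.get_state();e=s['eef_pos'];print(e,s['contact_force'])
B=(.5622,.0665,-.315);print(w2bed(B,e))
im=cv2.cvtColor(p['frame'],cv2.COLOR_RGB2BGR)
u,v=px(p,e).astype(int);print(u,v)
im=cv2.resize(im[v-30:v+30,u-25:u+55],None,fx=10,fy=10,interpolation=cv2.INTER_CUBIC)
sh=np.array([u-25,v-30])
a=np.deg2rad(71.95);Y=np.array([np.cos(a),np.sin(a),0]);X=np.array([np.sin(a),-np.cos(a),0])
for k,col in((-1,(0,0,255)),(1,(0,255,0))):
  for dz in(0,.01):
    f=e+Y*k*.03+[0,0,dz]
    cv2.circle(im,tuple(int(t) for t in (px(p,f)+.5-sh)*10),3,col,-1)
cv2.imwrite('pics/s2c.png',im)
```

```text
[0.46931968 0.09014408 0.01465765] [-0.26819503 -0.1520489  -0.10073333]
[-0.0956356  -0.00629515]
234 202
```

View pics/s2c.png

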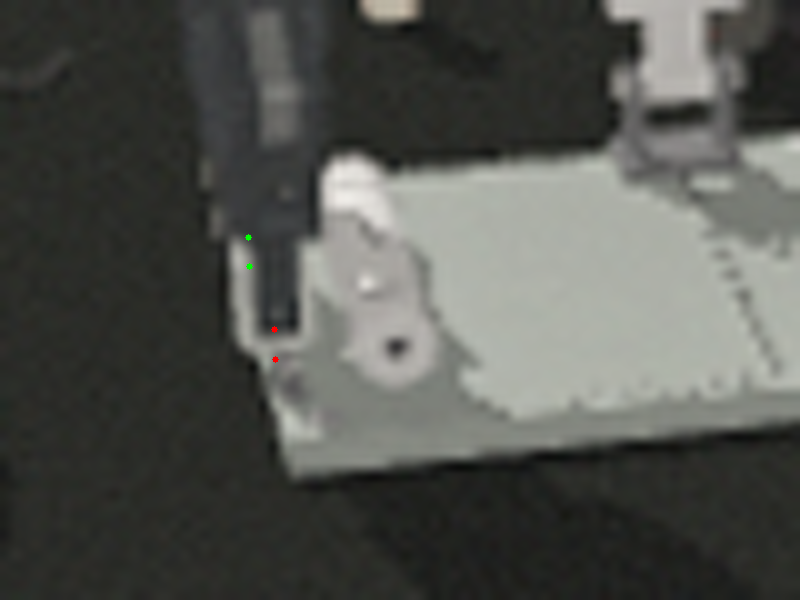

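The fingertips sit between strip height and the bar's axis, which suits pushing. Starting to roll slowly.

Emit:
servo_tool(increments=[[0.55,0.06,-0.02,0,0],[0.55,0.11,-0.036,0,0],[0.55,0.15,-0.049,0,0],[0.55,0.19,-0.062,0,0],[0.55,0.23,-0.075,0,0],[0.55,0.27,-0.088,0,0],[0.55,0.31,-0.101,0,0],[0.55,0.35,-0.114,0,0],[0.55,0.39,-0.127,0,0],[0.55,0.43,-0.14,0,0]])

```text
time: 5.13
eef_pos: [0.4867, 0.0845, 0.0146]
tcp_rot: [0.157, 0.988, -0.0, -0.004]
contact_force: [-0.4, 0.2, 0.1]
opening: 0.546
```

Emit:
servo_tool(increments=[[0.55,0.04,-0.013,0,0],[0.55,0.08,-0.026,0,0],[0.55,0.12,-0.039,0,0],[0.55,0.16,-0.052,0,0],[0.55,0.2,-0.065,0,0],[0.55,0.24,-0.078,0,0],[0.55,0.28,-0.091,0,0],[0.55,0.32,-0.104,0,0],[0.55,0.36,-0.117,0,0],[0.55,0.4,-0.13,0,0]])

```text
time: 5.97
eef_pos: [0.5028, 0.0792, 0.0146]
tcp_rot: [0.157, 0.988, -0.0, -0.004]
contact_force: [0.6, 1.0, -1.0]
opening: 0.55
```

Run:
```python
from h import *
s=ctrl.get_state();e=s['eef_pos'];print(e,s['contact_force'])
B=(.5622,.0665,-.315);print(w2bed(B,e))
p=shot('scene');bar(p,np.load('sceneB.npy'))
im=cv2.cvtColor(p['frame'],cv2.COLOR_RGB2BGR)
u,v=px(p,e).astype(int)
cv2.imwrite('pics/s3c.png',cv2.resize(im[v-30:v+30,u-25:u+55],None,fx=8,fy=8,interpolation=cv2.INTER_CUBIC))
```

```text
[0.50278479 0.07924523 0.01462554] [ 0.62098945  1.02200014 -0.99702852]
[-0.06044045 -0.00628969]
bar mask 0.51 c(mm) [-37.1 -28.4] ang -0.106 len 121.7
bar lm 0.7 [-41.5  10.7]
```

View pics/s3c.png

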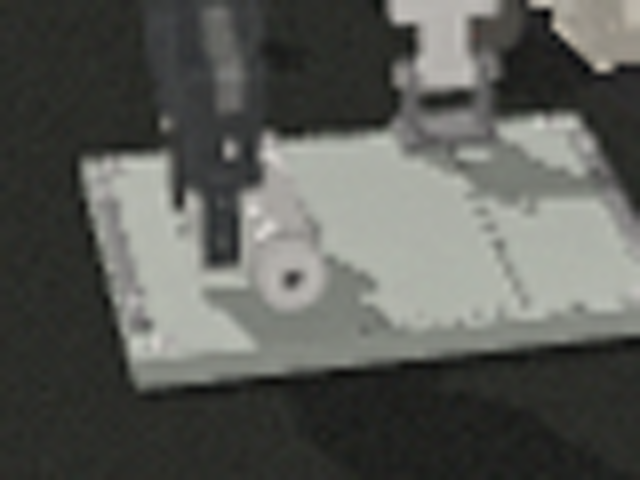

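The bar is rolling ahead of the fingers, with its end face at (290,275) and the line at (500,250). Continuing.

Emit:
servo_tool(increments=[[0.55,0.04,-0.013,0,0],[0.55,0.08,-0.026,0,0],[0.55,0.12,-0.039,0,0],[0.55,0.16,-0.052,0,0],[0.55,0.2,-0.065,0,0],[0.55,0.24,-0.078,0,0],[0.55,0.28,-0.091,0,0],[0.55,0.32,-0.104,0,0],[0.55,0.36,-0.117,0,0],[0.55,0.4,-0.13,0,0]])

```text
time: 6.95
eef_pos: [0.519, 0.074, 0.0147]
tcp_rot: [0.157, 0.988, -0.0, -0.004]
contact_force: [0.2, -0.6, -0.7]
opening: 0.552
```

Emit:
servo_tool(increments=[[0.55,0.04,-0.013,0,0],[0.55,0.08,-0.026,0,0],[0.55,0.12,-0.039,0,0],[0.55,0.16,-0.052,0,0],[0.55,0.2,-0.065,0,0],[0.55,0.24,-0.078,0,0],[0.55,0.28,-0.091,0,0],[0.55,0.32,-0.104,0,0],[0.55,0.36,-0.117,0,0],[0.55,0.4,-0.13,0,0]])

```text
time: 7.78
eef_pos: [0.5352, 0.0687, 0.0147]
tcp_rot: [0.157, 0.988, -0.0, -0.004]
contact_force: [-0.4, -0.5, 0.4]
opening: 0.55
```

Emit:
servo_tool(increments=[[0.55,0.04,-0.013,0,0],[0.55,0.08,-0.026,0,0],[0.55,0.12,-0.039,0,0],[0.55,0.16,-0.052,0,0],[0.55,0.2,-0.065,0,0],[0.55,0.24,-0.078,0,0],[0.55,0.28,-0.091,0,0],[0.55,0.32,-0.104,0,0],[0.55,0.36,-0.117,0,0],[0.55,0.4,-0.13,0,0]])

```text
time: 8.62
eef_pos: [0.5513, 0.0635, 0.0147]
tcp_rot: [0.157, 0.988, -0.0, -0.004]
contact_force: [-0.1, 0.6, 0.5]
opening: 0.552
```

Emit:
servo_tool(increments=[[0.55,0.04,-0.013,0,0],[0.55,0.08,-0.026,0,0],[0.55,0.12,-0.039,0,0],[0.55,0.16,-0.052,0,0],[0.55,0.2,-0.065,0,0],[0.55,0.24,-0.078,0,0],[0.55,0.28,-0.091,0,0],[0.55,0.31,-0.101,0,0],[0.55,0.33,-0.107,0,0],[0.55,0.34,-0.11,0,0]])

```text
time: 9.45
eef_pos: [0.565, 0.059, 0.0146]
tcp_rot: [0.157, 0.988, -0.0, -0.004]
contact_force: [-1.3, 0.5, 0.9]
opening: 0.549
```

Run:
```python
from h import *
s=ctrl.get_state();e=s['eef_pos'];print(e,s['contact_force'])
B=(.5622,.0665,-.315);print(w2bed(B,e))
ims=[]
for n in('scene','top'):
    p=shot(n);bar(p,np.load(n+'B.npy'))
    im=cv2.cvtColor(p['frame'],cv2.COLOR_RGB2BGR)
    u,v=px(p,bed2w(B,[.045,-.02,.02])[0]).astype(int)
    ims.append(cv2.resize(im[v-30:v+30,u-32:u+32],None,fx=6,fy=6,interpolation=cv2.INTER_CUBIC))
cv2.imwrite('pics/s4c.png',np.hstack(ims))
```

```text
[0.56504848 0.05901877 0.01464658] [-1.27263097  0.48703469  0.92135946]
[ 0.00502613 -0.00623062]
bar lm 0.62 [38.5  2.7]
```

View pics/s4c.png

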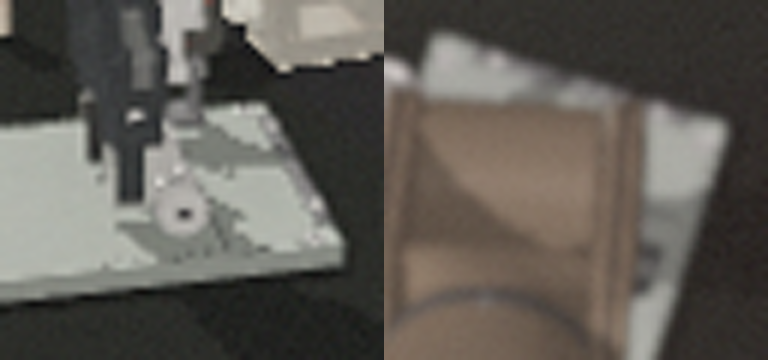

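```bash
cat >> h.py <<'E'
def hole(p,B,guess,r=5):
    """bed xy (mm) of the dark centre hole of the bar's near end face"""
    g=px(p,bed2w(B,[*guess,.0245])[0]).astype(int)
    a=p['frame'].mean(2)[g[1]-r:g[1]+r+1,g[0]-r:g[0]+r+1]
    t=np.clip(a.min()+35-a,0,None);v,u=np.mgrid[:2*r+1,:2*r+1]
    rc=(g[1]-r+(t*v).sum()/t.sum(),g[0]-r+(t*u).sum()/t.sum())
    return (w2bed(B,w(p,rc,.0245))*1e3).round(1),rc,a.min()
E
python3 - <<'E'
from h import *
B=np.load('sceneB.npy');p=shot('scene')
u,v=px(p,bed2w((.5622,.0665,-.315),[.045,-.02,.02])[0]).astype(int)
print(w2bed(B,w(p,(v-30+213/6-.5,u-32+183/6-.5),.0245)))
print(hole(p,B,w2bed(B,w(p,(v-30+213/6-.5,u-32+183/6-.5),.0245))))
E
```

```text
[ 0.02752392 -0.05563011]
(array([ 27.8, -55.7]), (np.float64(203.0), np.float64(279.1025641025641)), np.float64(59.666666666666664))
```

Emit:
servo_tool(increments=[[0.55,0.04,-0.013,0,0],[0.55,0.08,-0.026,0,0],[0.55,0.12,-0.039,0,0],[0.55,0.16,-0.052,0,0],[0.55,0.2,-0.065,0,0],[0.55,0.24,-0.078,0,0],[0.55,0.27,-0.088,0,0],[0.55,0.295,-0.096,0,0],[0.55,0.315,-0.102,0,0],[0.55,0.33,-0.107,0,0]])

```text
time: 10.63
eef_pos: [0.5782, 0.0548, 0.0147]
tcp_rot: [0.157, 0.988, -0.0, -0.004]
contact_force: [-0.1, -0.2, -0.4]
opening: 0.55
```

Run:
```python
from h import *
s=ctrl.get_state();e=s['eef_pos'];print(w2bed((.5622,.0665,-.315),e))
B=np.load('sceneB.npy')
for i in range(2): p=shot('scene');print(hole(p,B,(.042,-.0557)))
```

```text
[ 0.01883007 -0.00619728]
(array([ 42. , -57.9]), (np.float64(202.84677419354838), np.float64(284.0)), np.float64(63.666666666666664))
(array([ 42. , -57.7]), (np.float64(202.80769230769232), np.float64(284.0)), np.float64(65.0))
```

Emit:
servo_tool(increments=[[0.55,0.01,-0.003,0,0],[0.55,0.02,-0.006,0,0],[0.55,0.03,-0.01,0,0],[0.55,0.04,-0.013,0,0],[0.55,0.05,-0.016,0,0],[0.55,0.057,-0.018,0,0],[0.55,0.06,-0.02,0,0],[0.55,0.06,-0.02,0,0],[0.55,0.04,-0.013,0,0],[0.55,-0.1,0.033,0,0]])

```text
time: 11.57
eef_pos: [0.575, 0.0558, 0.015]
tcp_rot: [0.157, 0.988, -0.0, -0.003]
contact_force: [0.3, 0.4, 0.5]
opening: 0.551
```

Emit:
servo_tool(increments=[[0.55,-0.3,0.1,0,0],[0.55,-0.5,0.163,0.3,0],[0.55,-0.8,0.26,1.0,0],[0.55,-1.4,0.3,1.9,0],[0.55,-2.2,0.2,2.7,0],[0.55,-2.6,-0.6,3.2,0],[0.55,-2.6,-1.6,3.3,0],[0.55,-2.6,-2.6,3.3,0],[0.55,-2.6,-3.6,3.3,0],[0.55,-2.6,-4.2,3.3,0]])

```text
time: 12.4
eef_pos: [0.4705, -0.115, 0.1478]
tcp_rot: [0.158, 0.987, -0.001, -0.002]
contact_force: [0.3, -0.3, 0.4]
opening: 0.548
```

Run:
```python
from h import *
B=np.load('sceneB.npy');p=shot('scene')
print(ctrl.get_state()['eef_pos'],hole(p,B,(.0445,-.0557)));bar(p,B)
q=shot('top');bar(q,np.load('topB.npy'))
ims=[]
for n,p,f in(('scene',p,6),('top',q,6)):
    B=np.load(n+'B.npy')
    im=cv2.resize(cv2.cvtColor(p['frame'],cv2.COLOR_RGB2BGR),None,fx=f,fy=f,interpolation=cv2.INTER_CUBIC)
    def P(X): return tuple(int(t) for t in (px(p,bed2w(B,X)[0])+.5)*f)
    cv2.line(im,P([.045,-.074,.012]),P([.045,-.057,.012]),(0,255,0),1)
    cv2.line(im,P([.045,-.056,.037]),P([.045,.044,.037]),(0,0,255),1)
    u,v=P([.045,-.01,.02]);ims.append(im[v-200:v+200,u-190:u+190])
cv2.imwrite('pics/s5c.png',np.hstack(ims))
```

```text
[ 0.47091689 -0.11765775  0.1478193 ] (array([ 45.3, -56.6]), (np.float64(202.51980198019803), np.float64(285.0)), np.float64(67.66666666666667))
bar mask 0.45 c(mm) [ 44.3 -13.3] ang -0.073 len 140.7
bar lm 0.44 [47.5 12.3]
bar mask 0.67 c(mm) [42.9 -6.6] ang -0.033 len 102.8
bar lm 0.82 [35.3 -9.3]
```

View pics/s5c.png

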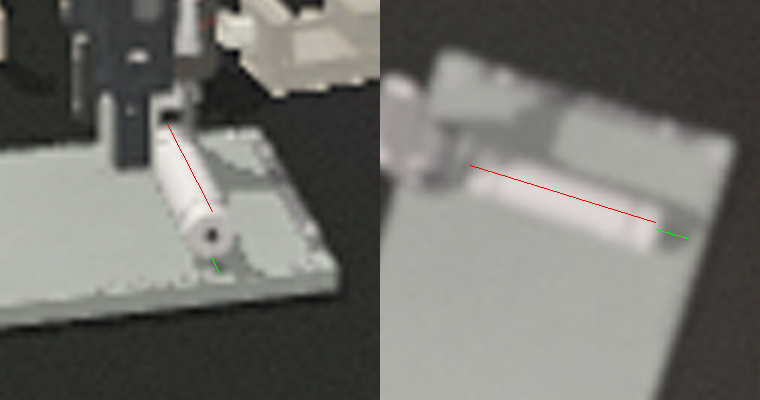

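```bash
cat >> h.py <<'E'
from scipy.optimize import minimize
from scipy.ndimage import map_coordinates
def line_x(n,z=.012,ys=np.arange(-.07,-.02,.002)):
    "scribed line position in bed x (mm) seen in the first picture of camera n"
    g=cv2.cvtColor(cv2.imread(f'pics/{n}0.png'),cv2.COLOR_BGR2GRAY).astype(float);B=np.load(n+'B.npy');p=shot(n)
    xs=np.arange(.03,.06,.0005);prof=[]
    for y in ys:
        uv=np.array([px(p,X) for X in bed2w(B,np.c_[xs,0*xs+y,0*xs+z])])
        prof.append(map_coordinates(g,[uv[:,1],uv[:,0]],order=1))
    res=[]
    for A in(prof[:len(ys)//2],prof[len(ys)//2:],prof):
        m=np.mean(A,0);t=np.clip(np.median(m)-m-1,0,None);k=np.argmax(t);s=slice(max(0,k-7),k+8)
        res.append(round(1e3*(xs[s]*t[s]).sum()/t[s].sum(),2))
    return res
def barfit(p,n,x0,yc=-.006,y0=None):
    "cylinder silhouette fit by mean-contrast (inside vs thin outside ring)"
    B=np.load(n+'B.npy');g=cv2.resize(p['frame'].mean(2).astype(np.float32),None,fx=4,fy=4,interpolation=cv2.INTER_LINEAR)
    th=np.linspace(0,2*np.pi,24)
    def hull(v,r):
        x,y,a=v;P=[]
        for e in(-1,1):
            l=e*(.05+r-.0125)
            P+=[(x-np.sin(a)*l+r*np.cos(t)*np.cos(a),y+np.cos(a)*l+r*np.cos(t)*np.sin(a),.0245+r*np.sin(t)) for t in th]
        q=np.array([px(p,X) for X in bed2w(B,P)]);return ((cv2.convexHull(((q+.5)*4).astype(np.float32)))*16).round().astype(np.int32)
    def cost(v):
        a=np.zeros(g.shape,np.uint8);b=a.copy()
        cv2.fillConvexPoly(a,hull(v,.0125),1,shift=4);cv2.fillConvexPoly(b,hull(v,.0165),1,shift=4)
        return -(g[a>0].mean()-g[(b>0)&(a==0)].mean())
    i=np.array([x0,yc,0.]);S=np.array([i,i+[.005,0,0],i+[0,.006,0],i+[0,0,.05]])
    r=minimize(cost,i,method='Nelder-Mead',options=dict(initial_simplex=S,xatol=1e-4,fatol=1e-3))
    return (r.x*[1e3,1e3,1]).round(3),round(r.fun,1)
E
python3 - <<'E'
from h import *
for n in('top','scene'):
    try: print(n,'line',line_x(n))
    except Exception as e: print(e)
    p=shot(n);print([barfit(p,n,x) for x in(.041,.046)])
E
```

```text
top line [np.float64(45.45), np.float64(45.98), np.float64(45.57)]
[(array([ 4.3716e+01, -7.9760e+00, -3.5000e-02]), np.float64(-39.1)), (array([43.496, -7.904, -0.045]), np.float64(-39.2))]
scene line [np.float64(46.05), np.float64(46.18), np.float64(46.13)]
[(array([ 4.4738e+01, -2.9430e+00,  2.0000e-03]), np.float64(-60.7)), (array([ 4.5201e+01, -2.9880e+00,  8.0000e-03]), np.float64(-60.7))]
```

Emit:
servo_tool(increments=[[0.55,0.3,0.8,0,0],[0.55,0.55,1.7,0,0],[0.55,0.8,2.6,0,0],[0.55,1.1,3.5,-0.3,0],[0.55,1.4,4.3,-0.7,0],[0.55,1.52,4.69,-1.4,0],[0.55,1.52,4.69,-2.1,0],[0.55,1.52,4.69,-2.8,0],[0.55,1.52,4.69,-3.2,0],[0.55,1.52,4.69,-3.3,0]])

```text
time: 13.73
eef_pos: [0.5285, 0.0776, 0.0111]
tcp_rot: [0.155, 0.988, -0.001, -0.007]
contact_force: [-0.9, -0.5, -0.3]
opening: 0.549
```

Emit:
servo_tool(increments=[[0.55,0.1,-0.1,0.09,0],[0.55,0.25,-0.2,0.09,0],[0.55,0.45,-0.3,0.09,0],[0.55,0.65,-0.38,0.09,0],[0.55,0.85,-0.45,0.09,0],[0.55,0.97,-0.49,0.09,0],[0.55,1.04,-0.51,0.09,0],[0.55,1.08,-0.52,0.09,0],[0.55,1.08,-0.52,0.09,0],[0.55,1.08,-0.52,0.09,0]])

```text
time: 14.57
eef_pos: [0.5714, 0.0569, 0.0144]
tcp_rot: [0.155, 0.988, -0.001, -0.007]
contact_force: [-0.2, -0.7, -0.2]
opening: 0.549
```

Emit:
servo_tool(increments=[[0.55,0.04,-0.012,0,-0.04],[0.55,0.08,-0.025,0,-0.04],[0.55,0.12,-0.038,0,-0.04],[0.55,0.16,-0.05,0,-0.04],[0.55,0.19,-0.06,0,-0.04],[0.55,0.21,-0.067,0,-0.04],[0.55,0.23,-0.073,0,-0.04],[0.55,0.245,-0.078,0,-0.04],[0.55,0.258,-0.082,0,-0.04],[0.55,0.263,-0.083,0,-0.04]])

```text
time: 15.4
eef_pos: [0.5819, 0.0536, 0.0144]
tcp_rot: [0.157, 0.988, -0.001, -0.007]
contact_force: [0.1, 0.7, -0.8]
opening: 0.548
```

Emit:
servo_tool(increments=[[0.55,0,0,0,0],[0.55,-0.2,0.065,0,0],[0.55,-0.5,0.163,0.3,0],[0.55,-0.9,0.26,1.0,0],[0.55,-1.4,0.2,1.9,0],[0.55,-2.0,-0.3,2.7,0],[0.55,-2.4,-1.1,3.2,0],[0.55,-2.6,-2.0,3.3,0],[0.55,-2.6,-3.0,3.3,0],[0.55,-2.6,-4.0,3.3,0]])

```text
time: 16.23
eef_pos: [0.4772, -0.1073, 0.1477]
tcp_rot: [0.156, 0.988, -0.001, -0.006]
contact_force: [0.7, -0.4, 0.1]
opening: 0.55
```

Run:
```python
from h import *
print(ctrl.get_state()['eef_pos'])
for n in('scene','top'):
    p=shot(n,n+'6.png');print([barfit(p,n,x) for x in(.043,.048)]);bar(p,np.load(n+'B.npy'))
    if n=='scene': print(hole(p,np.load('sceneB.npy'),(.046,-.0557)))
    for q in('strap_tab','saddle','strap_hinge'): print(q,[(np.round(r['centre'],1),round(r['conf'],2)) for r in ctrl.landmark_of(p,q)[:2]])
```

```text
[ 0.47719744 -0.10733388  0.14767721]
[(array([ 4.7079e+01, -3.5940e+00, -4.3000e-02]), np.float64(-55.0)), (array([ 4.7429e+01, -4.0570e+00, -2.7000e-02]), np.float64(-55.1))]
bar mask 0.43 c(mm) [ 45.8 -12. ] ang -0.074 len 140.2
bar lm 0.57 [42.2  6.7]
(array([ 45.2, -62.2]), (np.float64(203.42077922077922), np.float64(285.43896103896105)), np.float64(86.66666666666667))
strap_tab [(array([161.9, 275.1]), 0.45), (array([197.9, 280.7]), 0.37)]
saddle [(array([170. , 277.9]), 0.54)]
strap_hinge [(array([178.3, 276.6]), 0.55)]
[(array([ 4.4981e+01, -7.5390e+00, -2.6000e-02]), np.float64(-38.4)), (array([ 4.5149e+01, -7.6970e+00, -1.6000e-02]), np.float64(-38.2))]
bar mask 0.63 c(mm) [45.5 -7.9] ang -0.004 len 99.8
bar lm 0.83 [ 32.8 -14. ]
strap_tab [(array([152.8, 208.4]), 0.44), (array([166.7, 164. ]), 0.39)]
saddle [(array([154.5, 211.9]), 0.63)]
strap_hinge [(array([155.1, 217.3]), 0.74)]
```

The bar is within about 1 mm of the line. The top camera gives 45.0–45.5 against a line at 45.6. The scene camera's hole reading is 45.2 and its silhouette 47.2, against a line at 46.1. Next I'll take the shut fingertips over the strap to its outer side.

Emit:
servo_tool(increments=[[0.3,0.0,0.0,0.8,0],[0,0.4,0.7,1.3,0],[0,0.93,1.58,1.3,0],[0,1.45,2.46,1.3,0],[0,1.97,3.34,1.3,0],[0,2.5,4.25,1.3,0],[0,3.0,5.1,1.3,0],[0,3.55,6.0,1.3,0],[0,4.0,6.8,1.3,0],[0,4.28,7.27,1.3,0]])

```text
time: 17.67
eef_pos: [0.65, 0.1895, 0.198]
tcp_rot: [0.155, 0.988, -0.0, -0.007]
contact_force: [0.2, -0.1, -0.6]
opening: -0.004
```

Run:
```python
from h import *
s=ctrl.get_state();e=s['eef_pos'];B=(.5622,.0665,-.315);print(e,w2bed(B,e),s['opening'],s['tcp_rot'])
p=shot('scene')
im=cv2.cvtColor(p['frame'],cv2.COLOR_RGB2BGR)
u,v=px(p,bed2w(B,[.045,.08,.08])[0]).astype(int)
cv2.imwrite('pics/s7c.png',cv2.resize(im[v-45:v+45,u-55:u+55],None,fx=6,fy=6,interpolation=cv2.INTER_CUBIC))
```

```text
[0.65002097 0.18951609 0.19795494] [0.04538745 0.14417163] -0.0035785885025124155 [ 1.54695258e-01  9.87937429e-01 -9.77367849e-05 -7.00031568e-03]
```

View pics/s7c.png

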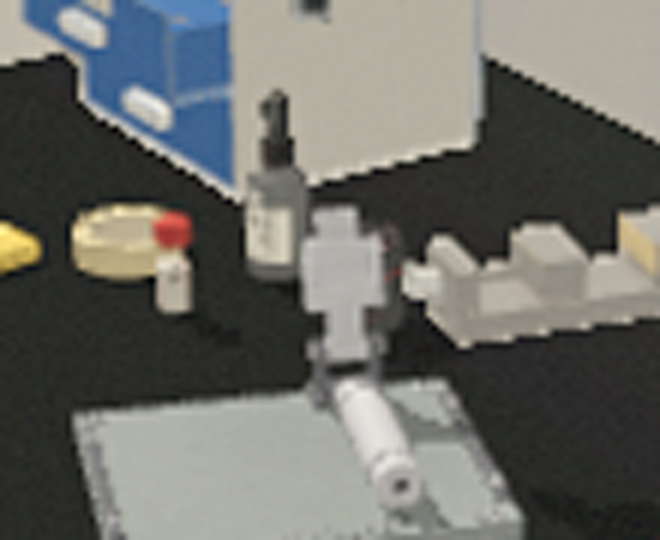

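Emit:
servo_tool(increments=[[0,-0.06,-0.22,-0.3,0],[0,-0.06,-0.22,-0.9,0],[0,-0.06,-0.22,-1.6,0],[0,-0.06,-0.22,-2.2,0],[0,-0.06,-0.22,-2.6,0],[0,-0.06,-0.22,-2.75,0],[0,-0.06,-0.22,-2.75,0],[0,-0.09,-0.3,-2.75,0],[0,-0.12,-0.4,-2.75,0],[0,-0.16,-0.52,-2.75,0]])

```text
time: 18.55
eef_pos: [0.6455, 0.1703, 0.0899]
tcp_rot: [0.154, 0.988, 0.001, -0.005]
contact_force: [0.9, 0.1, 0.4]
opening: 0.002
```

Emit:
servo_tool(increments=[[0,-0.05,-0.09,0,0],[0,-0.09,-0.18,0,0],[0,-0.12,-0.27,0,0],[0,-0.15,-0.36,0,0],[0,-0.18,-0.45,0,0],[0,-0.21,-0.54,0,0],[0,-0.24,-0.63,0,0],[0,-0.27,-0.72,0,0],[0,-0.29,-0.8,0,0],[0,-0.315,-0.87,0,0]])

```text
time: 19.38
eef_pos: [0.6328, 0.1351, 0.0898]
tcp_rot: [0.154, 0.988, 0.001, -0.005]
contact_force: [-0.4, -0.3, 0.3]
opening: -0.001
```

Run:
```python
from h import *
s=ctrl.get_state();e=s['eef_pos'];B=(.5622,.0665,-.315);print(e,w2bed(B,e),s['contact_force'])
p=shot('scene')
im=cv2.cvtColor(p['frame'],cv2.COLOR_RGB2BGR)
u,v=px(p,bed2w(B,[.045,.07,.06])[0]).astype(int)
cv2.imwrite('pics/s8c.png',cv2.resize(im[v-40:v+40,u-45:u+45],None,fx=7,fy=7,interpolation=cv2.INTER_CUBIC))
# plan: tool centre path, offsets in move units from here
c,sn=np.cos(B[2]),np.sin(B[2])
for r in(48,):
  for th in(1.57,1.4,1.2,1.05,.9,.75,.6,.5,.4,.3,.2,.1,0):
    y=70-r*np.cos(th)+3*np.sin(th)+14.5;z=40+r*np.sin(th)+3*np.cos(th)
    t=bed2w(B,[.0456,y/1e3,z/1e3])[0];print(th,t.round(4),((t-e)/.04).round(3))
```

```text
[0.6327533  0.13510244 0.08975636] [0.04582766 0.08708552] [-0.38956781 -0.30864281  0.25972902]
1.57 [0.6327 0.1355 0.088 ] [-0.002  0.011 -0.044]
1.4 [0.6301 0.1278 0.0878] [-0.066 -0.183 -0.049]
1.2 [0.6272 0.1188 0.0858] [-0.138 -0.407 -0.098]
1.05 [0.6251 0.1125 0.0831] [-0.19  -0.566 -0.166]
0.9 [0.6232 0.1066 0.0795] [-0.238 -0.713 -0.257]
0.75 [0.6215 0.1013 0.0749] [-0.282 -0.846 -0.371]
0.6 [0.62   0.0967 0.0696] [-0.319 -0.961 -0.504]
0.5 [0.6191 0.094  0.0656] [-0.341 -1.027 -0.603]
0.4 [0.6184 0.0918 0.0615] [-0.359 -1.083 -0.708]
0.3 [0.6178 0.09   0.0571] [-0.374 -1.129 -0.818]
0.2 [0.6173 0.0886 0.0525] [-0.385 -1.164 -0.932]
0.1 [0.617  0.0876 0.0478] [-0.393 -1.188 -1.049]
0 [0.6169 0.0871 0.043 ] [-0.397 -1.201 -1.169]
```

View pics/s8c.png

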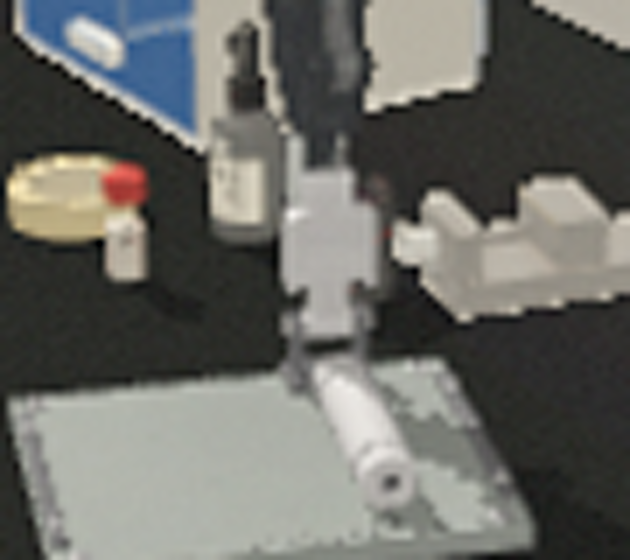

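The finger is behind the strap and centred on it, and the strap is near upright. Now I'll follow the arc down.

Emit:
servo_tool(increments=[[0,-0.03,-0.09,-0.03,0],[0,-0.066,-0.183,-0.05,0],[0,-0.1,-0.29,-0.07,0],[0,-0.138,-0.407,-0.1,0],[0,-0.165,-0.49,-0.13,0],[0,-0.19,-0.566,-0.166,0],[0,-0.215,-0.64,-0.21,0],[0,-0.238,-0.713,-0.257,0],[0,-0.26,-0.78,-0.31,0],[0,-0.282,-0.846,-0.371,0]])

```text
time: 20.27
eef_pos: [0.6214, 0.1006, 0.0748]
tcp_rot: [0.154, 0.988, 0.001, -0.005]
contact_force: [1.4, 0.0, 0.6]
opening: 0.0
```

Emit:
servo_tool(increments=[[0,-0.02,-0.06,-0.065,0],[0,-0.037,-0.115,-0.133,0],[0,-0.05,-0.15,-0.18,0],[0,-0.06,-0.181,-0.232,0],[0,-0.07,-0.21,-0.28,0],[0,-0.077,-0.237,-0.337,0],[0,-0.085,-0.26,-0.39,0],[0,-0.092,-0.283,-0.447,0],[0,-0.1,-0.3,-0.5,0],[0,-0.103,-0.318,-0.561,0]])

```text
time: 21.1
eef_pos: [0.6172, 0.0878, 0.0521]
tcp_rot: [0.154, 0.988, 0.001, -0.005]
contact_force: [0.1, -0.9, 1.3]
opening: -0.001
```

Emit:
servo_tool(increments=[[0,-0.002,-0.01,-0.03,0],[0,-0.005,-0.015,-0.06,0],[0,-0.007,-0.02,-0.09,0],[0,-0.008,-0.025,-0.12,0],[0,-0.009,-0.028,-0.15,0],[0,-0.01,-0.03,-0.18,0],[0,-0.01,-0.03,-0.21,0],[0,-0.01,-0.03,-0.23,0],[0,-0.01,-0.03,-0.25,0],[0,-0.01,-0.03,-0.25,0]])

```text
time: 21.93
eef_pos: [0.6168, 0.0865, 0.043]
tcp_rot: [0.154, 0.988, 0.001, -0.005]
contact_force: [-3.2, -1.0, 4.8]
opening: -0.0
```

Run:
```python
from h import *
s=ctrl.get_state();e=s['eef_pos'];B=(.5622,.0665,-.315);print(e,w2bed(B,e),s['contact_force'])
p=shot('scene')
im=cv2.cvtColor(p['frame'],cv2.COLOR_RGB2BGR)
u,v=px(p,bed2w(B,[.045,.02,.04])[0]).astype(int)
cv2.imwrite('pics/s9c.png',cv2.resize(im[v-35:v+35,u-40:u+40],None,fx=9,fy=8,interpolation=cv2.INTER_CUBIC))
```

```text
[0.61682937 0.08654704 0.04303667] [0.0457305  0.03598573] [-3.21171978 -1.02826857  4.77531689]
```

View pics/s9c.png

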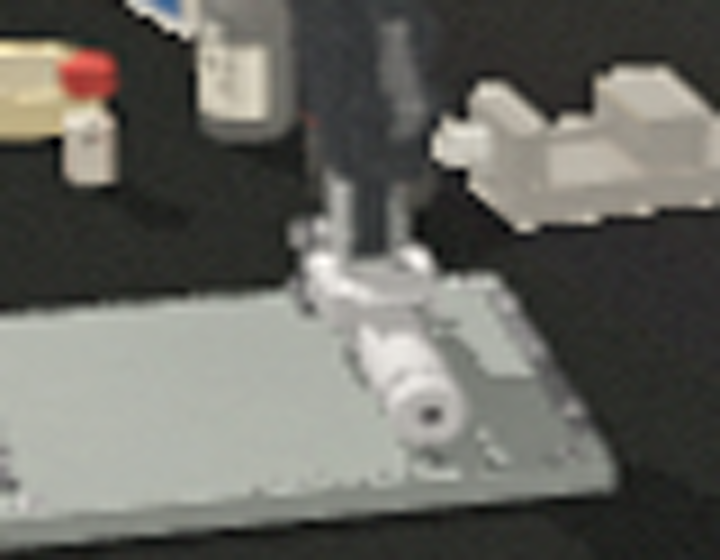

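Emit:
servo_tool(increments=[[0,0,0,-0.03,0],[0,0,0,-0.06,0],[0,0,0,-0.09,0],[0,0,0,-0.12,0],[0,0,0,-0.15,0],[0,0,0,-0.15,0],[0,0,0,-0.15,0],[0,0,0,-0.15,0],[0,0,0,-0.15,0],[0,0,0,-0.15,0]])

```text
time: 22.82
eef_pos: [0.617, 0.0866, 0.0428]
tcp_rot: [0.153, 0.988, 0.0, -0.007]
contact_force: [-12.7, -1.6, 26.0]
opening: 0.003
```

The strap is solid at z = 0.0428 against the expected 0.043, with 26 N of reaction, so it is fully home. Lifting off.

Emit:
servo_tool(increments=[[0,0,0,0.05,0],[0,0,0,0.15,0],[0,0,0,0.5,0],[0,0,0,1.1,0],[0,0,0,1.9,0],[0,0,0,2.7,0],[0,-0.6,-0.6,3.2,0],[0,-1.2,-1.4,3.2,0],[0,-1.9,-2.2,3.2,0],[0,-2.6,-3.0,3.2,0]])

```text
time: 23.65
eef_pos: [0.5133, -0.0329, 0.1715]
tcp_rot: [0.153, 0.988, 0.0, -0.006]
contact_force: [-0.5, -1.1, 0.8]
opening: 0.001
```

Emit:
servo_tool(increments=[[0,-0.5,-0.7,0,0],[0,-0.9,-1.4,0,0],[0,-1.1,-2.0,0,0],[0,-1.2,-2.5,0,0],[0,-1.2,-2.8,0,0],[0,-1.2,-2.8,0,0],[0,-1.2,-2.8,0,0],[0,-1.2,-2.8,0,0],[0,-1.2,-2.8,0,0],[0,-1.2,-2.8,0,0]])

```text
time: 24.48
eef_pos: [0.4655, -0.1439, 0.1713]
tcp_rot: [0.152, 0.988, 0.0, -0.006]
contact_force: [0.3, -0.0, 1.2]
opening: -0.002
```

Run:
```python
from h import *
s=ctrl.get_state();print(s['eef_pos'],s['contact_force'],s['time'])
ims=[]
for n,f in(('scene',8),('top',7)):
    p=shot(n);B=np.load(n+'B.npy');bar(p,B)
    if n=='scene': print(hole(p,B,(.045,-.0557)))
    for q,z in(('saddle',.043),('strap_tab',.048),('vial',0),('petri',0),('bushing',0)): print(q,[((w2bed(B,w(p,r['centre'],z))*1e3).round(0),round(r['conf'],2)) for r in ctrl.landmark_of(p,q)[:2]])
    im=cv2.resize(cv2.cvtColor(p['frame'],cv2.COLOR_RGB2BGR),None,fx=f,fy=f,interpolation=cv2.INTER_CUBIC)
    def P(X): return tuple(int(t) for t in (px(p,bed2w(B,X)[0])+.5)*f)
    L=.0461 if n=='scene' else .0456
    cv2.line(im,P([L,-.074,.012]),P([L,-.058,.012]),(0,255,0),1)
    cv2.line(im,P([L,-.056,.0245]),P([L,.044,.0245]),(0,0,255),1)
    u,v=P([.045,-.005,.02]);ims.append(im[v-220:v+220,u-195:u+195])
cv2.imwrite('pics/s10c.png',np.hstack(ims))
```

```text
[ 0.4655313  -0.14390433  0.17130865] [ 0.27093253 -0.02588426  1.19621484] 24.4833
bar mask 0.46 c(mm) [ 44.5 -22.7] ang -0.024 len 99.8
bar lm 0.56 [ -4.3 -43.5]
bar lm 0.44 [53.7 27.1]
(array([ 45.3, -62.5]), (np.float64(203.45876288659792), np.float64(285.47680412371136)), np.float64(87.33333333333333))
saddle [(array([44.,  2.]), 0.6), (array([ 106., -355.]), 0.46)]
strap_tab [(array([  99., -360.]), 0.73), (array([54., -4.]), 0.62)]
vial [(array([-23., 229.]), 0.62)]
petri [(array([  34., -348.]), 0.59)]
bushing [(array([ 128., -293.]), 0.65), (array([56., 44.]), 0.5)]
bar lm 0.64 [ 37.2 -10.3]
saddle [(array([55., 28.]), 0.73)]
strap_tab [(array([47.,  6.]), 0.69), (array([ 105., -288.]), 0.29)]
vial [(array([-25., 224.]), 0.44)]
petri []
bushing [(array([ 107., -294.]), 0.48)]
```

View pics/s10c.png

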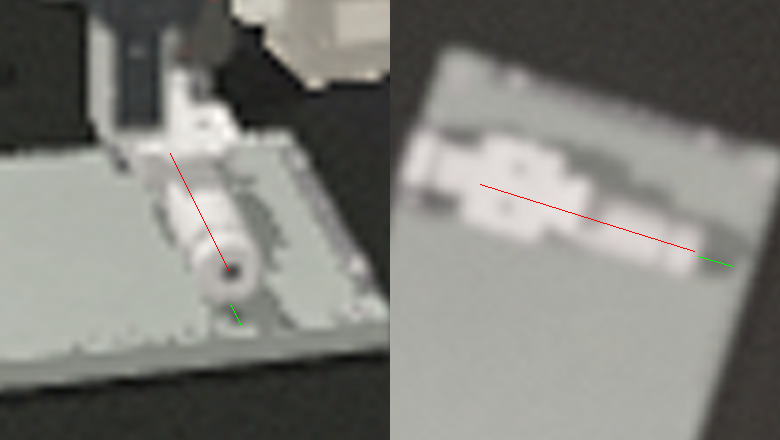

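Both views show the bar's axis along the line (end hole at (232,270) on the red line) and the strap lying shut over the bar, with the robot clear. Handing in.

```bash
python3 -c "
from plant import ctrl;print(ctrl.sign_off())"
```

```text
the job is handed in; nothing more can be done
None
```

The job is done and handed in. The steel bar is on the index line, and the strap is shut and pressed home on it. It took about 25 s of the 58 s allowed.

- **Rolling:** I pushed the bar along the bed at about 20 mm/s with two fingertips spread along it to keep it square. A first check showed it 1–2 mm short, so I nudged it about 1.4 mm further.
- **Strap:** I swung it over from behind with the shut fingertips and pressed on the saddle. It stopped solid with the fingertips at z = 0.0428 m against an expected 0.043 m, under 26 N. I then lifted clear.
- **Bar position:** The final pictures show the bar's axis on the line in both views. In the scene camera the bar's end hole reads 45.3 mm, with the line at 46.1 mm. Before the strap was shut, the top camera gave 45.0–45.5 mm, with the line at 45.6 mm.
- **Checks that disagreed:** One scene-camera silhouette fit put the bar about 1 mm past the line. Angle readings ranged from 0 to about −0.04 rad (one cruder scene-camera mask reading gave −0.07), so squareness relies mainly on the two-finger push and the strap's cheeks having seated. After the strap closed, some network readings for the bar and strap were plainly wrong, so I relied on the pictures and the pressing height.
- **Other items:** I did not touch the vial, petri dish or bushing. The last pictures still found the vial about where it started. The dish and bushing readings were too poor to confirm.

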